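# Present a syringe pack to the code reader

### The arm

A 6-joint arm with a two-finger parallel gripper is mounted at the origin on a cart in front of the work surface, level with it; the furniture and walls round the work are solid. World frame = base frame: x ahead of the robot, y to its left, z up, the work surface at z = 0. Lengths are in m, angles in degrees, forces in N, time in s.
With the tool pointing down it reaches from about 0.35 to 0.925 m from the base axis. Payload 6.4 kg.
Tool frame: the origin (TCP) lies at the very end of the fingers, on their centre line; the grasp point (between the pads) lies 19 mm behind it; z points along the fingers, y is the line along which they close (so a half turn about z gives the same grasp; the last joint's range is limited). The gripper opens to 85 mm and grips with 20 to 120 N. Pads are 22 mm wide; open, the fingers measure 114 mm over their backs; the gripper's body (76 mm by 85 mm) begins 54 mm behind the grasp point. The pads swing forward as they close: fully open they stand 13 mm farther back than shut.
Start: joints at [-73.172, 14.043, 89.255, -0, 76.702, -9.975], TCP at [0.293, -0.58, 0.231] pointing down, gripper open.
Joint ranges: [-179.41, 179.41], [-58.25, 129.5], [7.25, 145.43], [-54.29, 234.29], [11.92, 165.04], [-157.13, 157.13]. Speed limits (degrees/s): [147.25, 147.25, 180, 180, 180, 180].

### API

Orientations are given as [roll, pitch, yaw] about the fixed x, y, z axes, in that order (R = Rz(yaw) Ry(pitch) Rx(roll)).
In Python, from workcell import ctrl gives the robot as it stands. The module is installed in compiled form; this text tells all that it offers.
- The arm moves only by the tool move_arm, never from a script. Its argument "deltas" is a list that holds one entry, the list of rows, each a list of 6 numbers: the shift along the tool's x, y, z in mm, then the turn, a rotation vector about the tool's x, y, z in rad. A call has 1 to 12 rows; each row is the pose to reach, as a shift and turn from the pose commanded when the call began, along the tool's axes at that moment; what a row does not reach only later rows make up. A row lasts 1/10 s, in which the tool goes at most 50 mm and 8.59 degrees, less where a joint would pass 70% of its speed; a pose out of reach is approached as far as the arm can. A call with a gripper value outside its range is refused whole. "grip" is the opening, from 0 (shut) to 1 (fully open), set as the call begins (left out, the last holds). The fingers move at their own pace and stop on an object; "squeeze" is the grip in N (left out, the last holds). Time passes only in rows, so rows that repeat a pose let the fingers close. It gives the time, the measured TCP pose, the force, the opening and the grip force at its end, in the units of the state.
- ctrl.read_state(): the state, without advancing time (a new reading comes with each control period).
- ctrl.camera(name): name is "scene" or "top" or "wrist"; returns a dict with "image" (384x512x3 uint8, blue, green, red), "intrinsics" (3x3 intrinsics, pixels), "world_to_cam" (4x4, takes a point from world to camera coordinates). Camera axes: x right, y up, looking along -z (the intrinsics and any distortion apply to the point x, -y, -z); pixel columns grow to the right and rows downward; lengths in m; the calibration is good to about 2 mm. A picture is of the moment at which its call begins. There is no depth.
- ctrl.hand_in(): hands the job in; it is judged then, once.
The state is a dict: "t": time; "joint_pos": joint angles; "qd": joint speeds; "joint_torque": joint torques, N m; "position": TCP position; "tcp_rot": TCP orientation; "wrist_force": force on the tool from outside, world axes, zero at the start; "moment": the same for the moment, N m; "finger_gap": finger opening in m; "grasp_force": force on a finger pad.
Only numpy, scipy, OpenCV 4.12 (cv2) and the standard library are available. Lean on these libraries where they do the work, as an engineer would, in place of code of your own. Each camera call takes 0.05 s, during which the arm holds its last target. There are 200 camera calls.

### The job

Start the code reader by pushing its sprung trigger plunger fully down and letting it come back up, then pick up the blister-packed syringe, carry it over the row of jars in the metal tray and hold it over the reader's window: level, centred, its long side along the window's long side, hovering about 20 mm above the window's rim and never touching the reader. Disturb nothing else on the worktop, and finish while still holding the pack there, without putting it down.

Things in the scene. Friction and masses are not known exactly. Their poses are not given: they have to be found in the camera images.
- syringe_pack: The only syringe in a clear blister pack, lying flat: 150 mm long (x), 60 mm wide (y; 56 mm between the sides that the fingers meet), 26 mm thick, about 22 g. Origin: centre of its underside; x along its length, z up. Grasp it by the long sides, from above.
- reader: Grey code reader, a flat box fixed to the worktop, 280 x 120 x 40 mm, with a rectangular window in a raised black rim on top and a steel plunger at its front end, nearest the robot. Origin: on the worktop under the centre of the window; x runs along the window's long side, away from the plunger; z up. Its place and yaw vary.
- reader_window (a point): Centre of the reader's window, at the level of the top of its black rim, 47 mm above the worktop. The rim measures 190 mm (x) by 98 mm (y) outside, the window inside it 174 x 82 mm and 6 mm deeper. Axes as the reader's.
- trigger_top (a point): Centre of the flat top of the trigger plunger's round steel head, 28 mm across, 77 mm above the worktop when up; it lies 140 mm from the window centre along the reader's -x and moves straight down when pushed. Push with the shut fingertips.
- trigger (a joint): Travel of the trigger plunger in m: 0 up, 0.014 fully down against its stop. Its spring pushes back with about 2 N at the start and 7 N at the end and returns it when let go.
- jar_tray: Shallow plain metal tray fixed on the worktop between the pack and the reader, 310 mm (x) by 110 mm (y), rim 18 mm high, 4 mm walls and floor; three containers stand in a row along its x. Origin: centre of its underside; x along the row, which points roughly away from the robot; y to the left.
- brown_jar: Brown jar with a black cap, 80 mm across, 170 mm tall, loose in the tray (its top is about 175 mm above the worktop), at any of the three places. Origin: centre of its underside. Leave it alone.
- powder_jar: White jar, 68 mm across, 130 mm tall, loose in the tray. Origin: centre of its underside. Leave it alone.
- dropper_bottle: Clear bottle with a narrow neck, 51 mm across, 106 mm tall, loose in the tray. Origin: centre of its underside. Leave it alone.
- plaster_roll: Roll of plaster lying flat, 50 mm across, 25 mm high, loose at the back. Origin: centre of its underside. Leave it alone.

How it is judged:
By the outcome, as a careful person would: the job done as asked, in the order asked, and still so for the second after the job is handed in, while the arm keeps its last pose, push and grip.
It also fails if it takes over 58 s, if anything falls off the work surface, if the arm or the gripper's body presses on something with over 40 N, if the wrist force passes 120 N, or if a joint passes its speed limit or range.

## Working session

There is one attempt and no reset: what is moved stays moved. The work goes in short steps, Python scripts to look and compute and a tool call to move; the robot and the scene stay as the last step left them, time stands still between calls to the robot, and variables do not carry over. Pictures are saved under pics/ and viewed, at most 10 in all, crops included, and the job is handed in when it is done.

Besides the shell and the picture viewer there is one more tool, called after "Request:" as name(argument=value, ...), one argument or row to a line, values as JSON. move_arm: Moves the arm, as the interface text tells. Its arguments: {"type":"object","properties":{"deltas":{"type":"array"},"grip":{"type":"number"},"squeeze":{"type":"number"}},"required":["deltas"]}

```bash
mkdir -p pics
cat > h.py <<'E'
import numpy as np, cv2
from workcell import ctrl
def ray(c,px):
    K=np.array(c["intrinsics"]);T=np.array(c["world_to_cam"]);R=T[:3,:3];o=-R.T@T[:3,3]
    d=np.linalg.inv(K)@[px[0],px[1],1.0];d=R.T@(d*[1,-1,-1]);return o,d
def onz(c,px,z):
    o,d=ray(c,px);return o+d*(z-o[2])/d[2]
def proj(c,P):
    K=np.array(c["intrinsics"]);T=np.array(c["world_to_cam"]);p=T[:3,:3]@np.array(P)+T[:3,3]
    q=K@(p*[1,-1,-1]);return q[:2]/q[2]
E
python3 - <<'E'
from h import *
import pickle
for n in("top","scene"):
    c=ctrl.camera(n);pickle.dump(c,open(n+".pkl","wb"));print(n,c.keys(),np.round(c["intrinsics"],1).tolist(),np.round(c["world_to_cam"],3).tolist())
    cv2.imwrite(f"pics/{n}0.png",cv2.resize(c["image"],(800,600),interpolation=cv2.INTER_CUBIC))
print(ctrl.read_state())
E
```

```text
top dict_keys(['image', 'intrinsics', 'world_to_cam']) [[484.7, 0.0, 266.7], [0.0, 484.7, 195.1], [0.0, 0.0, 1.0]] [[0.001, -1.0, 0.006, -0.068], [0.991, 0.002, 0.137, -0.577], [-0.137, 0.005, 0.991, -1.043], [0.0, 0.0, 0.0, 1.0]]
scene dict_keys(['image', 'intrinsics', 'world_to_cam']) [[448.7, 0.0, 253.3], [0.0, 448.7, 200.5], [0.0, 0.0, 1.0]] [[-0.756, -0.654, -0.005, 0.409], [0.304, -0.358, 0.883, -0.283], [-0.579, 0.666, 0.469, -0.784], [0.0, 0.0, 0.0, 1.0]]
{'t': 0.1, 'joint_pos': array([-7.31721785e+01,  1.40801127e+01,  8.93179351e+01, -1.49181051e-03,
        7.67031055e+01, -9.97444231e+00]), 'qd': array([ 0.02235441, -0.14853177, -0.11157346,  0.05629763, -0.03575674,
        0.0425179 ]), 'joint_torque': array([-6.45410855e-04, -4.30672216e+01, -3.27128041e+01, -1.72758923e-04,
        2.85088936e-03,  2.43150942e-05]), 'position': array([ 0.29295142, -0.57967308,  0.2302905 ]), 'tcp_rot': array([-1.79900124e+02, -1.60913834e-02,  2.68025942e+01]), 'wrist_force': array([0.05351325, 0.36872767, 1.0896358 ]), 'moment': array([ 0.03757004, -0.00331695, -0.02353851]), 'grasp_force': 0.0, 'finger_gap': 0.08562819595331232}
```

View pics/top0.png

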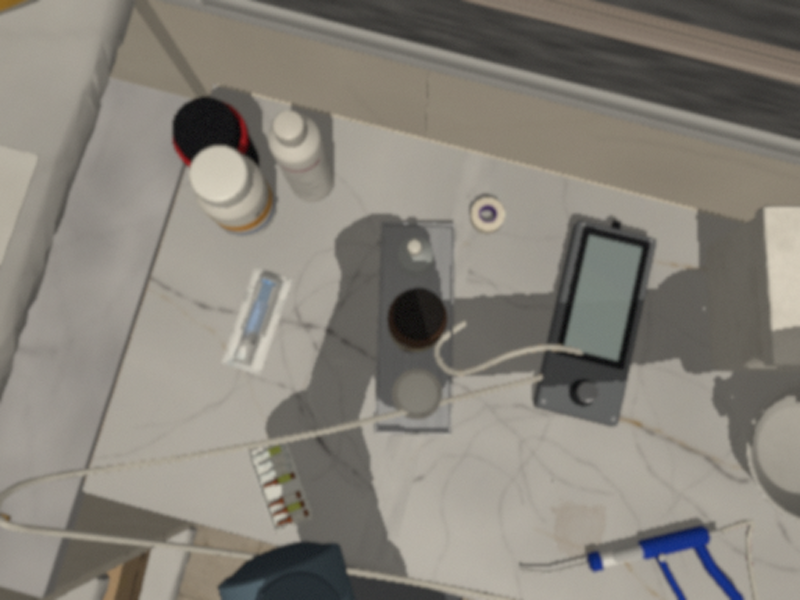

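View pics/scene0.png

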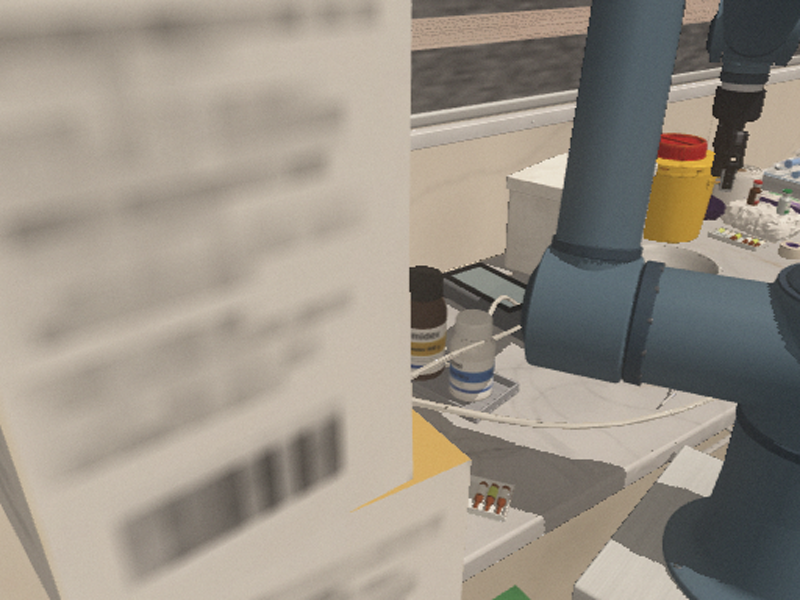

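The top view shows the pack at about (258,320), the tray at (415,325) with the brown jar in the middle, the window at (605,298) and the plunger at (583,392). A white cord crosses near the tray and reader. In the scene view a box hides most of the work. Next I'll measure by masks and check the cord's height.

Run:
```python
from h import *
import pickle
c=pickle.load(open("top.pkl","rb"));im=c["image"]
a=cv2.resize(im[160:250,130:200],(420,540),interpolation=cv2.INTER_CUBIC)
b=cv2.resize(im[130:280,335:430],(342,540),interpolation=cv2.INTER_CUBIC)
cv2.imwrite("pics/crop.png",np.hstack([a,b]))
g=cv2.cvtColor(im,cv2.COLOR_BGR2GRAY)
# rim: darkest pixels
m=np.zeros_like(g);m[135:242,345:425]=(g[135:242,345:425]<45)*255
k,_=cv2.findContours(m,cv2.RETR_EXTERNAL,cv2.CHAIN_APPROX_NONE)
k=max(k,key=cv2.contourArea);r=cv2.minAreaRect(k);box=cv2.boxPoints(r)
print("rim px",r);P=np.array([onz(c,p,.047) for p in box]);print(P.round(4),P.mean(0),[np.linalg.norm(P[i]-P[i-1]).round(4) for i in range(4)])
# glass
h=cv2.cvtColor(im,cv2.COLOR_BGR2HSV)
m=np.zeros_like(g);m[135:242,345:425]=(g[135:242,345:425]>85)*255
k,_=cv2.findContours(m,cv2.RETR_EXTERNAL,cv2.CHAIN_APPROX_NONE)
for q in sorted(k,key=cv2.contourArea)[-3:]:
    r=cv2.minAreaRect(q);P=np.array([onz(c,p,.041) for p in cv2.boxPoints(r)]);print("glass",r,P.round(4).tolist(),P.mean(0),[np.linalg.norm(P[i]-P[i-1]).round(4) for i in range(4)])
# plunger
print("plunger",onz(c,(583*.64,392*.64),.077))
# pack
for t in(150,160,170,180,190):
    m=np.zeros_like(g);m[165:245,135:195]=(g[165:245,135:195]>t)*255
    k,_=cv2.findContours(m,cv2.RETR_EXTERNAL,cv2.CHAIN_APPROX_NONE);q=max(k,key=cv2.contourArea)
    r=cv2.minAreaRect(q);P=np.array([onz(c,p,.004) for p in cv2.boxPoints(r)]);print("pack",t,r,P.mean(0).round(4),[np.linalg.norm(P[i]-P[i-1]).round(4) for i in range(4)])
m=np.zeros_like(g);hh=h[165:245,135:195];m[165:245,135:195]=((hh[...,0]>95)&(hh[...,0]<130)&(hh[...,1]>60))*255
k,_=cv2.findContours(m,cv2.RETR_EXTERNAL,cv2.CHAIN_APPROX_NONE);q=max(k,key=cv2.contourArea);r=cv2.minAreaRect(q);P=np.array([onz(c,p,.015) for p in cv2.boxPoints(r)]);print("blue",r,P.round(4).tolist())
print("tray",[onz(c,np.array(p)*.64,.018).round(3) for p in((384,222),(452,222),(450,430),(378,430))])
# cord: points on top ray closest to scene view
s=pickle.load(open("scene.pkl","rb"))
for px in((540,377),(583,350),(465,323),(440,350),(415,402),(250,440),(100,470)):
    print(px,[(z,onz(c,np.array(px)*.64,z).round(3)[:2].tolist(),(proj(s,onz(c,np.array(px)*.64,z))/.64).round(0).tolist()) for z in(0.,.1,.2,.4)])
```

```text
rim px ((386.1937255859375, 190.79234313964844), (46.02760314941406, 83.5910415649414), 13.760784149169922)
[[ 0.5079 -0.259   0.047 ]
 [ 0.6912 -0.3081  0.047 ]
 [ 0.6662 -0.4081  0.047 ]
 [ 0.484  -0.3567  0.047 ]] [ 0.58729646 -0.33296566  0.047     ] [np.float64(0.1006), np.float64(0.1898), np.float64(0.103), np.float64(0.1893)]
glass ((346.0, 240.0), (2.0, 2.0), 90.0) [[0.4794, -0.2398, 0.041], [0.4794, -0.2442, 0.041], [0.475, -0.2441, 0.041], [0.475, -0.2397, 0.041]] [ 0.47717531 -0.24191526  0.041     ] [np.float64(0.0044), np.float64(0.0044), np.float64(0.0044), np.float64(0.0044)]
glass ((384.5, 188.0), (106.0, 79.0), 90.0) [[0.7151, -0.2446, 0.041], [0.7156, -0.4246, 0.041], [0.4753, -0.4142, 0.041], [0.475, -0.2397, 0.041]] [ 0.59523214 -0.33077179  0.041     ] [np.float64(0.2402), np.float64(0.1799), np.float64(0.2406), np.float64(0.1745)]
plunger [ 0.45258051 -0.29305946  0.077     ]
pack 150 ((164.5, 204.5), (79.0, 59.0), 90.0) [0.5606 0.168  0.004 ] [np.float64(0.183), np.float64(0.1371), np.float64(0.1831), np.float64(0.134)]
pack 160 ((164.5, 205.5), (59.0, 77.0), 0
[... 1512 characters left out ...]
 -0.111], [464.0, 121.0])]
(440, 350) [(0.0, [0.515, -0.101], [448.0, 368.0]), (0.1, [0.508, -0.098], [452.0, 317.0]), (0.2, [0.5, -0.094], [457.0, 260.0]), (0.4, [0.484, -0.087], [469.0, 127.0])]
(415, 402) [(0.0, [0.44, -0.065], [473.0, 395.0]), (0.1, [0.439, -0.064], [477.0, 340.0]), (0.2, [0.438, -0.064], [480.0, 278.0]), (0.4, [0.436, -0.063], [490.0, 136.0])]
(250, 440) [(0.0, [0.385, 0.174], [399.0, 493.0]), (0.1, [0.389, 0.153], [408.0, 420.0]), (0.2, [0.393, 0.132], [417.0, 342.0]), (0.4, [0.4, 0.089], [438.0, 168.0])]
(100, 470) [(0.0, [0.342, 0.388], [296.0, 621.0]), (0.1, [0.35, 0.347], [314.0, 524.0]), (0.2, [0.358, 0.307], [332.0, 422.0]), (0.4, [0.373, 0.226], [371.0, 205.0])]
```

View pics/crop.png

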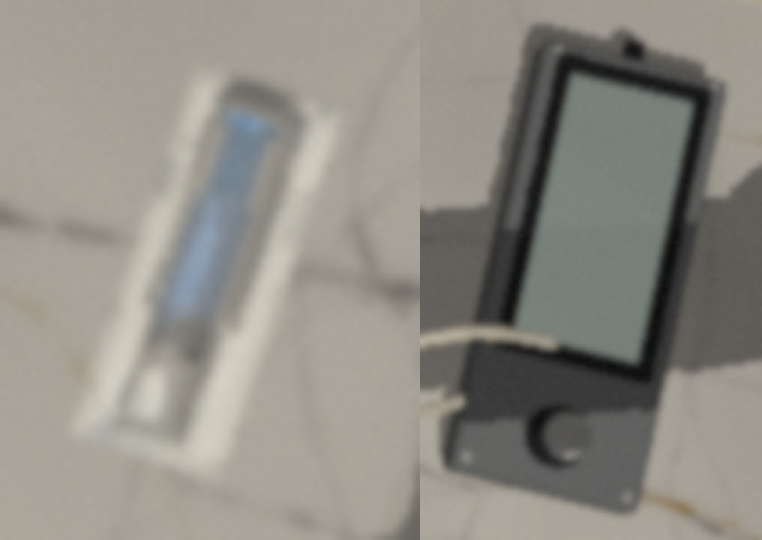

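The crop shows the pack's corners clearly, and the reader with its knob at (560,437). The rim comes out at 190 x 101 mm (given 190 x 98). Centre is about (0.587,-0.333), yaw about -15.4. The plunger is measured at (0.4526,-0.293) and predicted at (0.452,-0.296), so they agree. Pack is about (0.558,0.169), yaw about -18, sized 64 x 150. Moving above the plunger with the fingers shut.

Request:
move_arm(
  deltas=[
    [[271, -184, 31, 0, 0, 0.737], [271, -184, 31, 0, 0, 0.737], [271, -184, 31, 0, 0, 0.737], [271, -184, 31, 0, 0, 0.737], [271, -184, 31, 0, 0, 0.737], [271, -184, 31, 0, 0, 0.737], [271, -184, 31, 0, 0, 0.737], [271, -184, 31, 0, 0, 0.737], [271, -184, 31, 0, 0, 0.737], [271, -184, 31, 0, 0, 0.737], [271, -184, 31, 0, 0, 0.737]],
  ],
  grip=0,
)

```text
t: 1.2
position: [0.4516, -0.2949, 0.2004]
tcp_rot: [180.0, -0.0, -15.5]
wrist_force: [0.6, 0.3, -0.2]
finger_gap: 0.0002
grasp_force: 0.0
```

```bash
cat >> h.py <<'E'
from scipy.spatial.transform import Rotation as Ro
def delta(p,yaw):
    s=ctrl.read_state();R=Ro.from_euler("xyz",s["tcp_rot"],degrees=True);G=Ro.from_euler("xyz",[180,0,yaw],degrees=True)
    print("t",round(s["t"],2),"pos",s["position"].round(4),"rpy",s["tcp_rot"].round(2),"F",s["wrist_force"].round(1),"gap",round(s["finger_gap"],4),"grip",round(s["grasp_force"],1))
    print("delta mm",(R.inv().apply(np.array(p)-s["position"])*1000).round(1),"rot",(R.inv()*G).as_rotvec().round(4))
E
python3 - <<'E'
from h import *
import pickle
delta([.4523,-.2945,.2],-15.4)
c=ctrl.camera("wrist");pickle.dump(c,open("w1.pkl","wb"))
T=c["world_to_cam"];print("cam",-T[:3,:3].T@T[:3,3],"look",-T[2,:3])
print("pred",proj(c,[.4523,-.2945,.077]))
cv2.imwrite("pics/w1.png",c["image"])
E
```

```text
t 1.2 pos [ 0.4516 -0.2949  0.2004] rpy [ 1.7999e+02 -1.0000e-02 -1.5530e+01] F [ 0.6  0.3 -0.2] gap 0.0002 grip 0.0
delta mm [ 0.6 -0.6  0.4] rot [ 0.0002 -0.0001 -0.0023]
cam [ 0.53066704 -0.31684507  0.34299694] look [-0.3063649   0.08537534 -0.94807785]
pred [255.40962361 181.45572065]
```

View pics/w1.png

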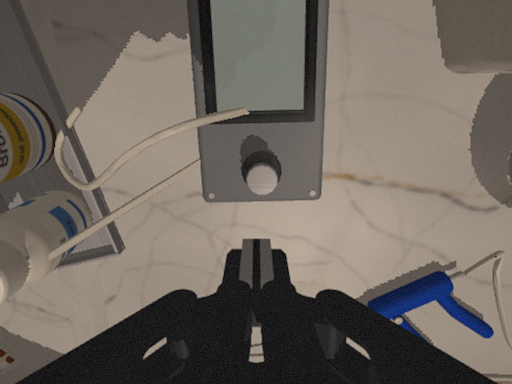

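The wrist view shows the plunger head at about (262,181), the rim's near edge at row 115, and the cord ending on the rim at about (248,110), with its loop at (60,140).

Run:
```python
from h import *
import pickle
c=pickle.load(open("w1.pkl","rb"));t=pickle.load(open("top.pkl","rb"));im=c["image"];g=cv2.cvtColor(im,cv2.COLOR_BGR2GRAY)
m=np.zeros_like(g);m[150:200,235:290]=(g[150:200,235:290]>120)*255
k,_=cv2.findContours(m,cv2.RETR_EXTERNAL,cv2.CHAIN_APPROX_NONE);q=max(k,key=cv2.contourArea)
W=np.array([onz(c,p[0],.077)[:2] for p in q]);print("knob",cv2.boundingRect(q),cv2.minEnclosingCircle(W.astype(np.float32)),W.mean(0))
# rim sides and front: gray profile
for r in(30,60,90): print(r,g[r,185:335:2].tolist())
print("col",[ (x,g[100:135,x].tolist()) for x in(235,280)])
def tri(a,b):
    o1,d1=ray(c,a);o2,d2=ray(t,np.array(b)*.64);A=np.c_[d1,-d2];s=np.linalg.lstsq(A,o2-o1,rcond=None)[0]
    p,q=o1+s[0]*d1,o2+s[1]*d2;return ((p+q)/2).round(3),np.linalg.norm(p-q).round(4)
print("cord end",tri((248,110),(583,350)));print("loop end",tri((76,110),(465,323)));print("loop bottom",tri((90,187),(462,371)));print("at reader",tri((200,158),(541,377)));print("at loop left",tri((58,150),(436,352)))
```

```text
knob (247, 166, 30, 29) ((0.45160818099975586, -0.3001478314399719), 0.01305033452808857) [ 0.45169397 -0.30014509]
30 [87, 88, 65, 50, 55, 61, 57, 48, 18, 8, 24, 20, 12, 32, 120, 116, 114, 118, 116, 118, 117, 117, 119, 120, 116, 119, 117, 118, 119, 118, 117, 117, 117, 120, 120, 121, 118, 120, 118, 117, 121, 117, 117, 116, 120, 120, 122, 121, 121, 124, 123, 122, 122, 122, 118, 122, 124, 122, 122, 127, 61, 21, 26, 36, 35, 28, 78, 99, 98, 92, 83, 85, 145, 144, 142]
60 [144, 144, 146, 113, 75, 78, 80, 56, 52, 26, 17, 18, 34, 22, 41, 119, 117, 115, 114, 114, 116, 115, 117, 117, 114, 118, 118, 121, 120, 122, 123, 122, 122, 124, 120, 122, 122, 124, 122, 123, 121, 122, 123, 122, 120, 122, 121, 119, 121, 121, 124, 123, 121, 124, 122, 121, 124, 122, 121, 126, 27, 17, 40, 31, 33, 25, 101, 98, 97, 95, 73, 140, 147, 145, 147]
90 [145, 145, 145, 144, 132, 70, 85, 90, 96, 79, 26, 37, 42, 40, 24, 59, 122, 122, 117, 121, 123, 119, 120, 120, 118, 123, 124, 119, 120, 120, 118, 123, 122, 121, 125, 124, 121, 121, 122, 125, 119, 121, 126, 124, 125, 122, 125, 123, 122, 124, 125, 125, 123, 121, 121, 124, 123, 124, 125, 101, 43, 38, 44, 45, 36, 75, 103, 102, 96, 87, 125, 153, 152, 147, 150]
col [(235, [125, 120, 120, 122, 123, 119, 123, 123, 109, 103, 122, 138, 147, 145, 144, 145, 145, 101, 34, 38, 45, 40, 42, 61, 85, 99, 92, 92, 93, 97, 97, 93, 98, 95, 94]), (280, [123, 124, 125, 124, 125, 122, 122, 124, 128, 106, 64, 43, 44, 45, 40, 45, 50, 49, 46, 54, 58, 42, 81, 102, 98, 99, 97, 100, 98, 98, 97, 99, 99, 99, 97])]
cord end (array([ 0.511, -0.303,  0.046]), np.float64(0.0034))
loop end (array([ 0.553, -0.138,  0.014]), np.float64(0.0011))
loop bottom (array([ 0.481, -0.132,  0.039]), np.float64(0.0035))
at reader (array([ 0.476, -0.244,  0.028]), np.float64(0.0014))
at loop left (array([ 0.517, -0.095,  0.001]), np.float64(0.0083))
```

Cord is low (at most about 46 mm), so it won't be in the way. Plunger at (0.452,-0.299); lowering to just above it and pushing.

Request:
move_arm(
  deltas=[
    [[1.5, 4, 40, 0, 0, 0], [1.5, 4, 80, 0, 0, 0], [1.5, 4, 110, 0, 0, 0], [1.5, 4, 118, 0, 0, 0], [1.5, 4, 122, 0, 0, 0], [1.5, 4, 126, 0, 0, 0], [1.5, 4, 130, 0, 0, 0], [1.5, 4, 133, 0, 0, 0], [1.5, 4, 133, 0, 0, 0]],
  ],
)

```text
t: 2.15
position: [0.4533, -0.2992, 0.0686]
tcp_rot: [179.9, -0.2, -15.4]
wrist_force: [-0.6, -2.1, 4.3]
finger_gap: -0.0
grasp_force: 2.4
```

Request:
move_arm(
  deltas=[
    [[0, 0, 2, 0, 0, 0], [0, 0, 4, 0, 0, 0], [0, 0, 5, 0, 0, 0], [0, 0, 5, 0, 0, 0], [0, 0, 5, 0, 0, 0]],
  ],
)

```text
t: 2.65
position: [0.4533, -0.2992, 0.0638]
tcp_rot: [179.9, -0.1, -15.4]
wrist_force: [-1.9, -1.3, 6.7]
finger_gap: -0.0003
grasp_force: 3.2
```

Spring force near 7 N; pressing on until the stop is felt.

Request:
move_arm(
  deltas=[
    [[0, 0, 1, 0, 0, 0], [0, 0, 2, 0, 0, 0], [0, 0, 2.5, 0, 0, 0], [0, 0, 2.5, 0, 0, 0], [0, 0, 2.5, 0, 0, 0]],
  ],
)

```text
t: 3.15
position: [0.4534, -0.2993, 0.0629]
tcp_rot: [179.9, -0.1, -15.4]
wrist_force: [-5.5, 1.9, 18.2]
finger_gap: 0.0001
grasp_force: 8.8
```

The stop is firm (18 N at z 0.063). Letting go and rising for a view of the window and plunger.

Request:
move_arm(
  deltas=[
    [[0, 0, -5, 0, 0, 0], [0, 0, -12, 0, 0, 0], [0, 0, -25, 0, 0, 0], [0, 0, -60, 0, 0, 0], [20, 0, -100, 0, 0, 0], [40, 0, -140, 0, 0, 0], [60, 0, -180, 0, 0, 0], [70, 0, -210, 0, 0, 0], [70, 0, -220, 0, 0, 0], [70, 0, -220, 0, 0, 0], [70, 0, -220, 0, 0, 0]],
  ],
  grip=1,
)

```text
t: 4.25
position: [0.5187, -0.3158, 0.2775]
tcp_rot: [-179.9, 0.2, -15.4]
wrist_force: [0.2, 0.4, -0.9]
finger_gap: 0.0856
grasp_force: 0.0
```

Run:
```python
from h import *
import pickle
c=ctrl.camera("wrist");pickle.dump(c,open("w2.pkl","wb"));cv2.imwrite("pics/w2.png",c["image"])
delta([.558,.169,.3],-18)
im=c["image"];g=cv2.cvtColor(im,cv2.COLOR_BGR2GRAY)
for r,R in(("knob",[.452,-.299,.077]),("win",[.587,-.333,.047])): print(r,proj(c,R))
def edges(line,z):pass
```

```text
t 4.3 pos [ 0.5185 -0.3157  0.277 ] rpy [-179.88    0.24  -15.44] F [ 0.3  0.9 -0.3] gap 0.0855 grip 0.0
delta mm [ -91.1 -477.8  -21.7] rot [-0.002   0.0043  0.0446]
knob [257.75147834 218.69820158]
win [254.94094429  91.91888705]
```

View pics/w2.png

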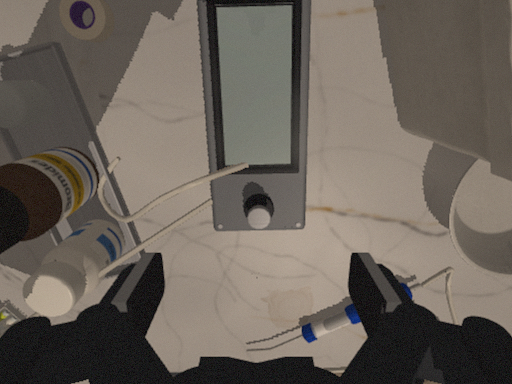

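The plunger is up again at (258,216), and the glass is clear at columns 217-294. Next, window edges and knob from this view.

Run:
```python
from h import *
import pickle
c=pickle.load(open("w2.pkl","rb"));im=c["image"];g=cv2.GaussianBlur(cv2.cvtColor(im,cv2.COLOR_BGR2GRAY),(3,3),0).astype(float)
def cross(v,i0,th=85):  # subpixel threshold crossing leaving bright, walking from start
    for i in range(1,len(v)):
        if v[i]<th: return i-1+(v[i-1]-th)/(v[i-1]-v[i])
L=[(255-cross(g[r,255::-1],0),r) for r in range(20,150,5)];Rr=[(255+cross(g[r,255:],0),r) for r in range(20,150,5)]
B=[(x,100+cross(g[100:,x],0)) for x in range(255,285,4)];T=[(x,60-cross(g[60::-1,x],0) if g[:60,x].min()<85 else -1) for x in range(230,285,6)]
print(L[::8],Rr[::8],B[::3],T[::3])
def w(P,z=.041): return np.array([onz(c,p,z)[:2] for p in P if p[1]>=0])
def fit(P): 
    vx,vy,x,y=cv2.fitLine(P.astype(np.float32),cv2.DIST_HUBER,0,.001,.001).ravel();return np.array([x,y]),np.degrees(np.arctan(vy/vx)),
l,r,b,t=[fit(w(x)) for x in(L,Rr,B,T)]
yaw=(l[1]+r[1])/2;print("yaws",l[1],r[1],b[1],t[1])
u=np.array([np.cos(np.radians(yaw)),np.sin(np.radians(yaw))]);n=np.array([-u[1],u[0]])
print("width",n@(l[0]-r[0]),"len",u@(t[0]-b[0]))
C=u*(u@(b[0])+.087)+n*(n@(l[0]+r[0])/2);C2=u*(u@(t[0]+b[0])/2)+n*(n@(l[0]+r[0])/2);print("centre",C,C2,"trigger from it",C-.14*u)
gg=g;m=np.zeros(g.shape,np.uint8);m[200:232,240:280]=(g[200:232,240:280]>120)*255
k,_=cv2.findContours(m,cv2.RETR_EXTERNAL,cv2.CHAIN_APPROX_NONE);q=max(k,key=cv2.contourArea);W=np.array([onz(c,p[0],.077)[:2] for p in q],np.float32);print("knob",cv2.minEnclosingCircle(W))
a=np.radians(-18);delta(np.array([.558,.169,.3])-.07*np.array([np.cos(a),np.sin(a),0]),-18)
```

```text
[(np.float64(216.92105263157896), 20), (np.float64(219.0689655172414), 60), (np.float64(221.4), 100), (np.float64(223.51724137931035), 140)] [(np.float64(291.1025641025641), 20), (np.float64(290.9090909090909), 60), (np.float64(290.57142857142856), 100), (np.float64(290.60714285714283), 140)] [(255, np.float64(164.2051282051282)), (267, np.float64(163.96875)), (279, np.float64(163.68571428571428))] [(230, np.float64(6.84375)), (248, np.float64(6.166666666666664)), (266, np.float64(5.8125)), (284, np.float64(5.071428571428569))]
yaws -14.156237 -13.811981 75.866554 76.077896
width 0.07821401 len 0.16869797
centre [ 0.58996433 -0.33471707] [ 0.5873919  -0.33407643] trigger from it [ 0.45411354 -0.30088568]
knob ((0.45154350996017456, -0.3001019060611725), 0.012926383875310421)
t 4.3 pos [ 0.5185 -0.3157  0.277 ] rpy [-179.88    0.24  -15.44] F [ 0.3  0.9 -0.3] gap 0.0855 grip 0.0
delta mm [-161.  -480.9  -21.4] rot [-0.002   0.0043  0.0446]
```

Window centre is (0.5874,-0.334), yaw -14.0. The trigger predicted from it is (0.4516,-0.3001), matching the knob exactly. Now to the pack.

Request:
move_arm(
  deltas=[
    [[-161, -481, -22, -0.002, 0.004, 0.045], [-161, -481, -22, -0.002, 0.004, 0.045], [-161, -481, -22, -0.002, 0.004, 0.045], [-161, -481, -22, -0.002, 0.004, 0.045], [-161, -481, -22, -0.002, 0.004, 0.045], [-161, -481, -22, -0.002, 0.004, 0.045], [-161, -481, -22, -0.002, 0.004, 0.045], [-161, -481, -22, -0.002, 0.004, 0.045], [-161, -481, -22, -0.002, 0.004, 0.045], [-161, -481, -22, -0.002, 0.004, 0.045], [-161, -481, -22, -0.002, 0.004, 0.045], [-161, -481, -22, -0.002, 0.004, 0.045]],
  ],
)

```text
t: 5.5
position: [0.4913, 0.1908, 0.2998]
tcp_rot: [179.8, -0.1, -17.8]
wrist_force: [0.4, 0.2, -0.4]
finger_gap: 0.085
grasp_force: 0.0
```

Run:
```python
from h import *
import pickle
c=ctrl.camera("wrist");pickle.dump(c,open("w3.pkl","wb"))
delta([.558,.169,.15],-18)
p=proj(c,[.558,.169,.01]);print(p);x,y=int(p[0]),int(p[1])
print(x,y);a=c["image"];cv2.imwrite("pics/w3.png",cv2.resize(a[:260,150:370],(507,600),interpolation=cv2.INTER_CUBIC))
```

```text
t 5.55 pos [0.4917 0.1896 0.3   ] rpy [ 1.7978e+02 -9.0000e-02 -1.7960e+01] F [0.2 0.6 0.4] gap 0.0855 grip 0.0
delta mm [ 69.1  -1.4 150.1] rot [ 0.0038 -0.0015  0.0008]
[255.45835307  91.61405929]
255 91
```

View pics/w3.png

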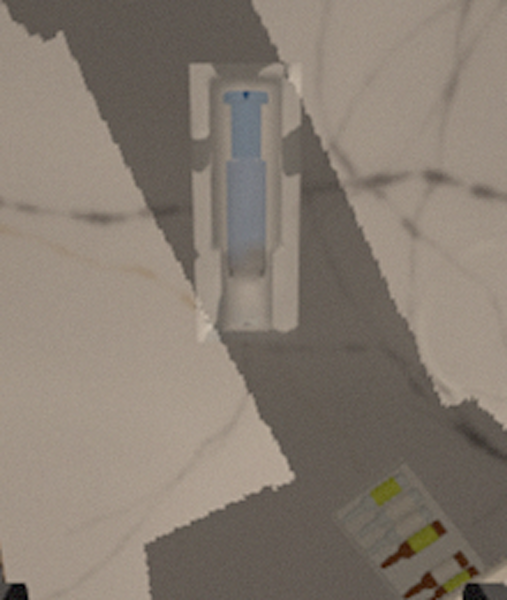

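The crop shows the pack: corners at about (190,63), (300,65), (298,331), (198,333), aligned with the tool.

Run:
```python
from h import *
import pickle
c=pickle.load(open("w3.pkl","rb"))
Q=[(190,63),(300,65),(298,331),(197,332)]
for z in(0,.004,.013,.026):
    P=np.array([onz(c,(150+(x)/2.3045-.3,y/2.3077-.3),z)[:2] for x,y in Q]);d=lambda i,j:P[j]-P[i]
    print(z,P.mean(0).round(4),[np.linalg.norm(d(i,j)).round(4) for i,j in((0,1),(1,2),(2,3),(3,0))],[np.degrees(np.arctan2(*d(i,j)[::-1])).round(2) for i,j in((3,0),(2,1))])
g=cv2.cvtColor(c["image"],cv2.COLOR_BGR2GRAY)
for r in(40,50,60,75,90,100,115,125,135): print(r,g[r,225:288].tolist())
h=cv2.cvtColor(c["image"],cv2.COLOR_BGR2HSV);m=((h[...,0]>95)&(h[...,0]<125)&(h[...,1]>70)).astype(np.uint8)*255;m[150:]=0
k,_=cv2.findContours(m,cv2.RETR_EXTERNAL,cv2.CHAIN_APPROX_NONE);q=max(k,key=cv2.contourArea);print("blue",cv2.minAreaRect(q),onz(c,cv2.minAreaRect(q)[0],.012))
```

```text
0 [0.561  0.1665] [np.float64(0.059), np.float64(0.1433), np.float64(0.0603), np.float64(0.1448)] [np.float64(-17.57), np.float64(-17.02)]
0.004 [0.561  0.1665] [np.float64(0.0584), np.float64(0.142), np.float64(0.0598), np.float64(0.1435)] [np.float64(-17.57), np.float64(-17.02)]
0.013 [0.5612 0.1665] [np.float64(0.0572), np.float64(0.1391), np.float64(0.0586), np.float64(0.1406)] [np.float64(-17.57), np.float64(-17.02)]
0.026 [0.5615 0.1665] [np.float64(0.0555), np.float64(0.1349), np.float64(0.0568), np.float64(0.1363)] [np.float64(-17.57), np.float64(-17.02)]
40 [92, 90, 92, 92, 91, 90, 85, 121, 144, 140, 141, 141, 143, 145, 146, 129, 107, 107, 110, 112, 120, 127, 118, 109, 113, 116, 114, 114, 118, 117, 95, 54, 75, 104, 116, 114, 117, 114, 114, 115, 117, 132, 131, 125, 125, 120, 117, 130, 142, 146, 145, 143, 143, 151, 163, 159, 151, 147, 148, 149, 146, 140, 140]
50 [89, 94, 92, 89, 91, 88, 89, 109, 134, 140, 142, 139, 144, 149, 147, 132, 110, 105, 110, 115, 122, 130, 131, 132, 132, 123, 112, 116, 118, 118, 117, 117, 118, 120, 120, 118, 116, 113, 133, 145, 140, 140, 136, 132, 127,
[... 1678 characters left out ...]
, 149, 147, 150, 148, 148, 152, 150, 141, 119, 105, 116, 127, 132, 136, 137, 142, 145, 147, 152, 151, 149, 153, 151, 148, 143, 141, 132, 129, 122, 122, 137, 150, 147, 146, 150, 144, 144, 145, 143, 146, 142, 117, 93, 93, 96, 95, 95, 96, 93, 96]
135 [155, 153, 152, 150, 151, 150, 147, 153, 151, 152, 157, 163, 177, 163, 144, 146, 145, 149, 142, 120, 102, 107, 108, 118, 124, 128, 131, 138, 136, 142, 144, 146, 146, 144, 144, 145, 143, 143, 138, 136, 127, 127, 118, 135, 149, 143, 145, 147, 144, 145, 145, 145, 145, 144, 115, 92, 97, 93, 96, 97, 94, 100, 97]
blue ((452.2594299316406, 113.82886505126953), (21.75737190246582, 56.30275344848633), 19.72227668762207) [ 0.45283381 -0.06674945  0.012     ]
```

At floor level the pack is 59-60 mm wide, as it should be. The near end is uncertain by a few mm. Taking the centre as (0.559,0.167), yaw -17.5, and descending with the fingers open.

Request:
move_arm(
  deltas=[
    [[40, 0.5, 40, 0.004, -0.0015, -0.008], [70, 0.5, 80, 0.004, -0.0015, -0.008], [71, 0.5, 125, 0.004, -0.0015, -0.008], [71, 0.5, 170, 0.004, -0.0015, -0.008], [71, 0.5, 210, 0.004, -0.0015, -0.008], [71, 0.5, 240, 0.004, -0.0015, -0.008], [71, 0.5, 260, 0.004, -0.0015, -0.008], [71, 0.5, 275, 0.004, -0.0015, -0.008], [71, 0.5, 287, 0.004, -0.0015, -0.008], [71, 0.5, 294, 0.004, -0.0015, -0.008], [71, 0.5, 296, 0.004, -0.0015, -0.008], [71, 0.5, 296, 0.004, -0.0015, -0.008]],
  ],
  grip=1,
)

```text
t: 6.75
position: [0.5614, 0.1665, 0.0066]
tcp_rot: [-179.9, -0.2, -17.5]
wrist_force: [0.0, 0.8, 0.6]
finger_gap: 0.0855
grasp_force: 0.0
```

Request:
move_arm(
  deltas=[
    [[-2, 0, 3, 0, 0, 0], [-2, 0, 4, 0, 0, 0], [-2, 0, 4, 0, 0, 0], [-2, 0, 4, 0, 0, 0], [-2, 0, 4, 0, 0, 0], [-2, 0, 4, 0, 0, 0], [-2, 0, 4, 0, 0, 0], [-2, 0, 4, 0, 0, 0], [-2, 0, 4, 0, 0, 0], [-2, 0, 4, 0, 0, 0]],
  ],
  grip=0,
  squeeze=30,
)

```text
t: 7.75
position: [0.5593, 0.1673, 0.0024]
tcp_rot: [-179.9, -0.2, -17.5]
wrist_force: [-0.7, 1.5, 5.2]
finger_gap: 0.0545
grasp_force: 33.5
```

Gripped at a 54.5 mm gap and 33 N. Lifting.

Request:
move_arm(
  deltas=[
    [[0, 0, -6, 0, 0, 0], [0, 0, -15, 0, 0, 0], [0, 0, -30, 0, 0, 0], [0, 0, -55, 0, 0, 0], [0, 0, -85, 0, 0, 0], [0, 0, -120, 0, 0, 0], [0, 0, -155, 0, 0, 0], [0, 0, -190, 0, 0, 0], [0, 0, -225, 0, 0, 0], [0, 0, -255, 0, 0, 0], [0, 0, -275, 0, 0, 0], [0, 0, -280, 0, 0, 0]],
  ],
)

```text
t: 8.95
position: [0.5594, 0.1669, 0.2866]
tcp_rot: [-179.7, -0.5, -17.5]
wrist_force: [0.9, -0.5, -0.2]
finger_gap: 0.0544
grasp_force: 32.9
```

Run:
```python
from h import *
import pickle
c=ctrl.camera("wrist");pickle.dump(c,open("w4.pkl","wb"))
delta([.5874,-.334,.30],-14)
cv2.imwrite("pics/w4.png",c["image"])
```

```text
t 9.0 pos [0.559  0.1669 0.2853] rpy [-179.77   -0.41  -17.55] F [-0.1 -0.3 -0.3] gap 0.0546 grip 32.9
delta mm [178.2 468.9 -15.3] rot [-0.0038 -0.0073 -0.0619]
```

View pics/w4.png

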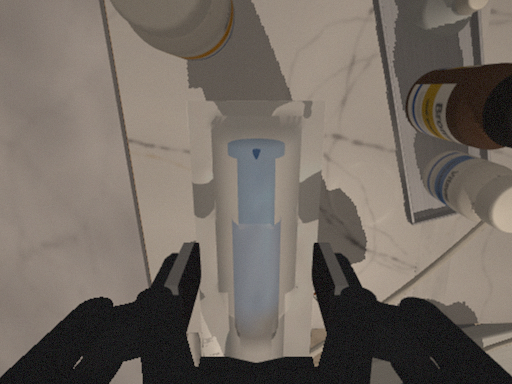

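The pack is held straight. Its far edge is at row 101, columns 190 to 325. Checking its far-end offset and tilt.

Run:
```python
from h import *
import pickle
c=pickle.load(open("w4.pkl","rb"));g=cv2.GaussianBlur(cv2.cvtColor(c["image"],cv2.COLOR_BGR2GRAY),(3,3),0)
print([g[90:112,x].tolist() for x in(200,255,315)]);print(g[106,182:196].tolist(),g[106,316:334].tolist())
s=ctrl.read_state();R=Ro.from_euler("xyz",s["tcp_rot"],degrees=True)
for z in(.275,.28,.285,.29,.295,.30,.31):
    P=[R.inv().apply(onz(c,p,z)-s["position"])*1000 for p in((190,101),(325.5,101),(255,101),(198,230),(318,230))];print(z,[p.round(1).tolist() for p in P],"w",np.linalg.norm(P[0]-P[1]).round(1),np.linalg.norm(P[3]-P[4]).round(1))
```

```text
[[145, 145, 144, 144, 144, 144, 144, 144, 145, 146, 145, 143, 143, 142, 142, 142, 141, 141, 142, 142, 142, 142], [90, 90, 90, 90, 91, 91, 91, 91, 90, 92, 99, 104, 104, 102, 103, 103, 103, 102, 103, 103, 103, 103], [145, 145, 146, 147, 147, 148, 148, 148, 148, 148, 147, 144, 143, 143, 144, 143, 143, 143, 143, 143, 143, 142]]
[146, 146, 146, 147, 148, 147, 144, 142, 141, 141, 142, 143, 142, 142] [142, 142, 143, 142, 142, 142, 142, 141, 142, 147, 150, 148, 148, 148, 148, 147, 147, 147]
0.275 [[73.9, -30.8, 11.0], [73.9, 31.9, 10.7], [73.9, -0.7, 10.9], [8.5, -30.7, 10.5], [8.6, 32.3, 10.3]] w 62.7 63.0
0.28 [[74.2, -29.8, 6.0], [74.2, 30.9, 5.7], [74.2, -0.6, 5.9], [10.9, -29.7, 5.5], [11.0, 31.2, 5.3]] w 60.6 61.0
0.285 [[74.5, -28.8, 1.0], [74.5, 29.8, 0.7], [74.5, -0.6, 0.9], [13.3, -28.7, 0.5], [13.4, 30.2, 0.3]] w 58.6 58.9
0.29 [[74.7, -27.8, -4.0], [74.7, 28.8, -4.3], [74.7, -0.6, -4.1], [15.7, -27.8, -4.5], [15.8, 29.1, -4.7]] w 56.6 56.9
0.295 [[75.0, -26.8, -9.0], [75.0, 27.8, -9.2], [75.0, -0.6, -9.1], [18.0, -26.8, -9.4], [18.1, 28.1, -9.7]] w 54.6 54.9
0.3 [[75.3, -25.8, -14.0], [75.3, 26.7, -14.2], [75.3, -0.6, -14.1], [20.4, -25.8, -14.4], [20.5, 27.1, -14.6]] w 52.5 52.8
0.31 [[75.8, -23.8, -24.0], [75.8, 24.7, -24.2], [75.8, -0.5, -24.1], [25.2, -23.8, -24.4], [25.3, 25.0, -24.6]] w 48.5 48.8
```

The far end sits 74.3 mm ahead of the TCP (75 if centred) and the pack is level. Carrying it over the jars at about 0.29 m.

Request:
move_arm(
  deltas=[
    [[5, 14, -1, 0, 0, -0.002], [16, 42, -3, 0, -0.001, -0.006], [30, 80, -5, -0.001, -0.001, -0.011], [46, 122, -8, -0.001, -0.002, -0.016], [63, 166, -11, -0.002, -0.003, -0.022], [80, 211, -14, -0.002, -0.003, -0.028], [97, 256, -15, -0.002, -0.004, -0.034], [114, 300, -15, -0.003, -0.004, -0.04], [131, 345, -15, -0.003, -0.005, -0.046], [148, 390, -15, -0.003, -0.006, -0.052], [164, 432, -15, -0.004, -0.006, -0.057], [174, 458, -15, -0.004, -0.007, -0.06]],
  ],
)

```text
t: 10.2
position: [0.584, -0.326, 0.2938]
tcp_rot: [179.9, 0.5, -14.3]
wrist_force: [-0.6, 0.3, -0.8]
finger_gap: 0.0544
grasp_force: 32.9
```

Run:
```python
from h import *
delta([.5881,-.334,.13],-14)
```

```text
t 10.2 pos [ 0.584  -0.326   0.2938] rpy [179.94   0.48 -14.27] F [-0.6  0.3 -0.8] gap 0.0544 grip 32.9
delta mm [  7.3   6.6 163.8] rot [ 0.001   0.0084 -0.0047]
```

Request:
move_arm(
  deltas=[
    [[3, 4, 20, 0, 0, -0.003], [6, 8, 55, 0, 0.003, -0.004], [6, 8, 95, 0, 0.003, -0.004], [6, 8, 130, 0, 0.003, -0.004], [6, 8, 155, 0, 0.003, -0.004], [6, 8, 163, 0, 0.003, -0.004], [6, 8, 164, 0, 0.003, -0.004], [6, 8, 164, 0, 0.003, -0.004], [6, 8, 164, 0, 0.003, -0.004], [6, 8, 164, 0, 0.003, -0.004]],
  ],
)

```text
t: 11.2
position: [0.5898, -0.3323, 0.1344]
tcp_rot: [179.8, -0.1, -13.9]
wrist_force: [0.5, -0.5, -1.4]
finger_gap: 0.055
grasp_force: 32.9
```

Run:
```python
from h import *
delta([.5881,-.334,.0695],-14)
```

```text
t 11.2 pos [ 0.5898 -0.3323  0.1344] rpy [ 1.7982e+02 -6.0000e-02 -1.3880e+01] F [ 0.5 -0.5 -1.4] gap 0.055 grip 32.9
delta mm [-1.3  1.8 64.9] rot [ 0.0031 -0.0011  0.0022]
```

Request:
move_arm(
  deltas=[
    [[-1, 2, 15, 0.002, 0, 0.002], [-1, 2, 32, 0.002, 0, 0.002], [-1, 2, 45, 0.002, 0, 0.002], [-1, 2, 54, 0.002, 0, 0.002], [-1, 2, 59, 0.002, 0, 0.002], [-1, 2, 62, 0.002, 0, 0.002], [-1, 2, 63, 0.002, 0, 0.002], [-1, 2, 63, 0.002, 0, 0.002], [-1, 2, 63, 0.002, 0, 0.002], [-1, 2, 63, 0.002, 0, 0.002], [-1, 2, 63, 0.002, 0, 0.002]],
  ],
)

```text
t: 12.3
position: [0.5877, -0.3336, 0.0699]
tcp_rot: [180.0, 0.1, -14.0]
wrist_force: [-0.5, 1.0, -0.6]
finger_gap: 0.0546
grasp_force: 32.9
```

Run:
```python
from h import *
delta([.5881,-.334,.0695],-14)
t=ctrl.camera("top")
w=ctrl.camera("wrist");delta([.5881,-.334,.0695],-14)
a=cv2.resize(t["image"][110:290,230:440],(400,343),interpolation=cv2.INTER_CUBIC);b=cv2.resize(w["image"][:257,106:406],(400,343))
cv2.imwrite("pics/f.png",np.hstack([a,b]))
```

```text
t 12.3 pos [ 0.5877 -0.3336  0.0699] rpy [ 1.7999e+02  5.0000e-02 -1.3990e+01] F [-0.5  1.  -0.6] gap 0.0546 grip 32.9
delta mm [0.5 0.3 0.4] rot [0.0001 0.0009 0.0002]
t 12.4 pos [ 0.5876 -0.3335  0.0698] rpy [ 1.800e+02  7.000e-02 -1.399e+01] F [ 0.  -0.1 -0.6] gap 0.0542 grip 32.9
delta mm [0.6 0.3 0.3] rot [0.     0.0012 0.0002]
```

View pics/f.png

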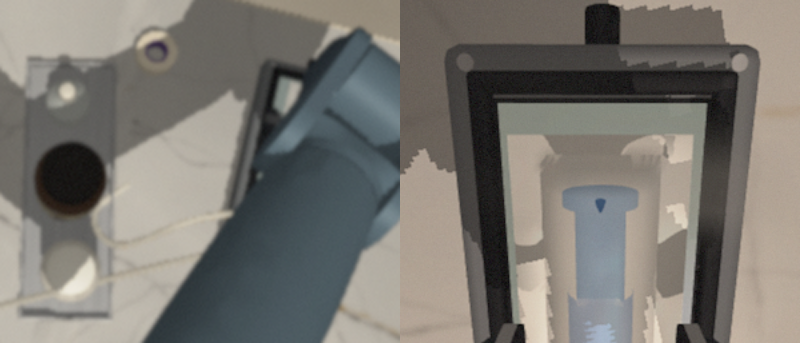

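The left half (top view) shows the jars and plaster roll where they were. In the right half (wrist view) the pack's sides, at about columns 508 and 695, lie evenly inside the glass at 498 to 706, parallel and clear of the rim. Handing in.

```bash
python3 -c "
from h import *
print(ctrl.hand_in())"
```

```text
the job is handed in; nothing more can be done
None
```

I pushed the reader's trigger down to its stop and it came back up. I then carried the syringe pack over the jars and handed the job in at about 12.4 s. The arm is still holding the pack level and centred, about 20 mm above the window rim, and the last pictures showed the jars and the plaster roll undisturbed.

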